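# Set the flip tags on the vial stock board

### The job

On the lab's stock board, push the hinged tags over with a fingertip so that only the bins full of vials show the round disc: the tag of a full bin must lean towards its bin, the tag of the nearly empty bin must lean away from it, towards the robot. Some tags may already be right. Push lightly, pinch and lift nothing, and leave the bins and the other things where they stand.

Things in the scene. Friction and masses are not known exactly. Their poses are not given: they have to be found in the camera images.
- board: Fixed white board flat on the bench, 360 (x) x 500 (y) x 8 mm; reaches 85 mm before and 275 mm beyond the hinge row. Origin: on the bench under the middle of the hinge row. x points from the tags to the bins (away from the robot), y along the row, z up. Four places side by side, 110 mm apart (y = -165, -55, 55, 165 mm), each with one tag and, behind it, one bin.
- stand_a: Fixed grey stand of one tag, 36 mm (x) by 62 mm (y), 36 mm high; axes as the board's. Origin: centre of its underside, on the board's top. The tag's hinge axis runs along y, 30 mm above the origin. The stands are alike; which stand is at which place varies.
- tag_a (a joint): Angle (rad) of the tag on stand_a. 0: leans 35 degrees from upright towards the robot, away from its bin (reorder, face with raised straight bar uppermost). 0.61: upright. 1.22: leans 35 degrees towards its bin (in stock, face with raised round disc uppermost). Swings freely with little friction, stops at 0 and 1.22; past upright it falls over by its own weight.
- tag_a_edge (a point): Middle of the free upper edge of the tag on stand_a: an aluminium plate 50 mm wide, 75 mm from hinge to free edge, 5 mm thick, about 60 g (varies). At either stop the edge lies 43 mm before or beyond the hinge and 61 mm above it (99 mm above the bench).
- stand_b: Fixed grey stand of one tag, 36 mm (x) by 62 mm (y), 36 mm high; axes as the board's. Origin: centre of its underside, on the board's top. The tag's hinge axis runs along y, 30 mm above the origin. The stands are alike; which stand is at which place varies.
- tag_b (a joint): Angle (rad) of the tag on stand_b. 0: leans 35 degrees from upright towards the robot, away from its bin (reorder, face with raised straight bar uppermost). 0.61: upright. 1.22: leans 35 degrees towards its bin (in stock, face with raised round disc uppermost). Swings freely with little friction, stops at 0 and 1.22; past upright it falls over by its own weight.
- tag_b_edge (a point): Middle of the free upper edge of the tag on stand_b: an aluminium plate 50 mm wide, 75 mm from hinge to free edge, 5 mm thick, about 60 g (varies). At either stop the edge lies 43 mm before or beyond the hinge and 61 mm above it (99 mm above the bench).
- stand_c: Fixed grey stand of one tag, 36 mm (x) by 62 mm (y), 36 mm high; axes as the board's. Origin: centre of its underside, on the board's top. The tag's hinge axis runs along y, 30 mm above the origin. The stands are alike; which stand is at which place varies.
- tag_c (a joint): Angle (rad) of the tag on stand_c. 0: leans 35 degrees from upright towards the robot, away from its bin (reorder, face with raised straight bar uppermost). 0.61: upright. 1.22: leans 35 degrees towards its bin (in stock, face with raised round disc uppermost). Swings freely with little friction, stops at 0 and 1.22; past upright it falls over by its own weight.
- tag_c_edge (a point): Middle of the free upper edge of the tag on stand_c: an aluminium plate 50 mm wide, 75 mm from hinge to free edge, 5 mm thick, about 60 g (varies). At either stop the edge lies 43 mm before or beyond the hinge and 61 mm above it (99 mm above the bench).
- stand_d: Fixed grey stand of one tag, 36 mm (x) by 62 mm (y), 36 mm high; axes as the board's. Origin: centre of its underside, on the board's top. The tag's hinge axis runs along y, 30 mm above the origin. The stands are alike; which stand is at which place varies.
- tag_d (a joint): Angle (rad) of the tag on stand_d. 0: leans 35 degrees from upright towards the robot, away from its bin (reorder, face with raised straight bar uppermost). 0.61: upright. 1.22: leans 35 degrees towards its bin (in stock, face with raised round disc uppermost). Swings freely with little friction, stops at 0 and 1.22; past upright it falls over by its own weight.
- tag_d_edge (a point): Middle of the free upper edge of the tag on stand_d: an aluminium plate 50 mm wide, 75 mm from hinge to free edge, 5 mm thick, about 60 g (varies). At either stop the edge lies 43 mm before or beyond the hinge and 61 mm above it (99 mm above the bench).
- bin_full_1: Loose open grey bin, 120 mm (x) by 96 mm (y) by 50 mm high, 0.45 kg; one of the three full ones: twelve white capped vials, 3 x 4. Vials stand 64 mm high. Origin: centre of its underside, on the board, 180 mm beyond its tag's hinge (board x) and in line with it within 6 mm (board y): 120 mm free between hinge and bin. Which bin is at which place varies.
- bin_full_2: Loose open grey bin, 120 mm (x) by 96 mm (y) by 50 mm high, 0.45 kg; one of the three full ones: twelve white capped vials, 3 x 4. Vials stand 64 mm high. Origin: centre of its underside, on the board, 180 mm beyond its tag's hinge (board x) and in line with it within 6 mm (board y): 120 mm free between hinge and bin. Which bin is at which place varies.
- bin_full_3: Loose open grey bin, 120 mm (x) by 96 mm (y) by 50 mm high, 0.45 kg; one of the three full ones: twelve white capped vials, 3 x 4. Vials stand 64 mm high. Origin: centre of its underside, on the board, 180 mm beyond its tag's hinge (board x) and in line with it within 6 mm (board y): 120 mm free between hinge and bin. Which bin is at which place varies.
- bin_low: Loose open grey bin, 120 mm (x) by 96 mm (y) by 50 mm high, 0.45 kg; the one that is not full: a single vial left in it. Vials stand 64 mm high. Origin: centre of its underside, on the board, 180 mm beyond its tag's hinge (board x) and in line with it within 6 mm (board y): 120 mm free between hinge and bin. Which bin is at which place varies.
- reagent_bottle: Bystander: closed white bottle, diameter 60 mm, 140 mm high, standing loose to the left of the board. Origin: centre of its underside.
- tip_box: Bystander: closed box, 122 x 87 mm, 63 mm high, standing loose to the right of the board. Origin: centre of its underside.
- spare_vial: Bystander: one capped vial, diameter 27 mm, 60 mm high, standing loose on the bench on the robot's side of the board. Origin: centre of its underside.
Not all that is in view belongs to the job. Leave any yellow look-alike of the bin_full_3 alone. What is shaped like the bin_full_1 but brown is not meant.

How it is judged:
By the outcome, as a careful person would: the job done as asked, in the order asked, and still so for the second after the job is handed in, with the robot touching nothing.
It also fails if it takes over 58 s, if anything falls off the work surface, if the arm or the gripper's body presses on something with over 40 N, if the wrist force passes 120 N, or if a joint passes its speed limit or range.

### The arm

A 6-joint arm with a two-finger parallel gripper is mounted at the origin on the work surface. World frame = base frame: x ahead of the robot, y to its left, z up, the work surface at z = 0. Lengths are in m, angles in rad, forces in N, time in s.
With the tool pointing down it reaches from about 0.25 to 0.775 m from the base axis. Payload 4 kg.
Tool frame: the origin (TCP) lies at the very end of the fingers, on their centre line; the grasp point (between the pads) lies hold_point_z behind it (hold_point_z is the distance from the TCP to the grasp point, in m); z points along the fingers, y is the direction in which the jaws open and shut (so a half turn about z gives the same grasp; the last joint's range is limited). The gripper opens to 94 mm and grips with 3 to 60 N. Pads are 16 mm wide; open, the fingers measure 119 mm over their backs; the gripper's body (75 mm by 177 mm) begins 78 mm behind the grasp point.
Start: joints at [-1.206, 0.087, 1.371, -0, 1.684, -0.103], TCP at [0.248, -0.491, 0.206] pointing down, gripper open.
Joint ranges: [-3.1, 3.1], [-0.76, 2.03], [0.27, 2.55], [-1.08, 4.22], [0.17, 2.65], [-2.57, 2.57]. Speed limits (rad/s): [2.79, 2.79, 3.14, 3.14, 3.14, 3.14].

### API

Orientations are given as [roll, pitch, yaw] about the fixed x, y, z axes, in that order (R = Rz(yaw) Ry(pitch) Rx(roll)).
In Python, from bench import * gives the robot as it stands.
- The arm moves only by the tool step_arm, never from a script. Its argument "increments" is text: rows parted by semicolons, each of 6 numbers parted by spaces: the shift along the tool's x, y, z in cm, then the turn, a rotation vector about the tool's x, y, z in rad. A call has 1 to 5 rows; each row shifts and turns the commanded pose from where the row before left it, along the tool's axes as they then stand; what a row does not reach is not made up. A row lasts 1/10 s, in which the tool goes at most 50 mm and 8.59 degrees, less where a joint would pass 70% of its speed; a pose out of reach is approached as far as the arm can. A call is refused whole if a number of a shift passes 5 or a number of a turn 0.15, either way. A call with a gripper value outside its range is refused whole. "claw" is the gripper's target within -1 to 1 (shut at 1, half-way at 0, fully open at -1), set as the call begins (left out, the last holds). The fingers move at their own pace and stop on an object; the grip force is fixed at half the most. Time passes only in rows, so rows that do not move let the fingers close. It gives the time, the measured TCP pose, the force and the opening at its end, in the units of the state.
- get_obs(): the state, without advancing time (a new reading comes with each control period).
- snapshot(name): name is "scene" or "top" or "wrist"; returns the picture (384x512x3 uint8, red, green, blue); there is no depth.
- calibration(name): a dict with "camera_matrix" (3x3 intrinsics, pixels), "k1" (the pictures are not rectified: a ray, as slopes to the right and down, at radius r is drawn at 1 + k1 r^2 times it, then the intrinsics apply), "eye" and "orientation" of the camera in the world; the wrist camera has in their place "tool_from_camera" (4x4, takes a point from camera to tool coordinates, whose origin is the TCP and whose axes are the flange's). Camera axes: x right, y up, looking along -z (the intrinsics and any distortion apply to the point x, -y, -z); pixel columns grow to the right and rows downward; lengths in m; the calibration is good to about 2 mm. A picture is of the moment at which its call begins: read the wrist's pose just before it. calibration takes no time and is no camera call.
- close_job(): hands the job in, once; it reports no verdict.
The state is a dict: "time": time; "joint_positions": joint angles; "qvel": joint speeds; "joint_torque": joint torques, N m; "tool_pos": TCP position; "ee_rot": TCP orientation; "wrist_force": force on the tool from outside, world axes, zero at the start; "wrist_torque": the same for the moment, N m; "width": finger opening in m.
Only numpy, scipy, OpenCV 4.12 (cv2) and the standard library are available. Lean on these libraries where they do the work, as an engineer would, in place of code of your own. Each camera call takes 0.05 s, during which the arm holds its last target. There are 200 camera calls.

## Working session

There is one attempt and no reset: what is moved stays moved. The work goes in short steps, Python scripts to look and compute and a tool call to move; the robot and the scene stay as the last step left them, time stands still between calls to the robot, and variables do not carry over. Pictures are saved under pics/ and viewed, about 8 in all and at most 12, crops included, and the job is handed in when it is done.

Besides the shell and the picture viewer there is one more tool, called as a command line: name --argument value ..., lists and objects as JSON in quotes. step_arm: Moves the arm, as the interface text tells. Its arguments: {"type":"object","properties":{"increments":{"type":"string"},"claw":{"type":"number"}},"required":["increments"]}

```bash
mkdir -p pics
python3 - <<'E'
from bench import *
import cv2
for n in ("scene","top"):
    im=snapshot(n); cv2.imwrite(f"pics/{n}0.png",cv2.resize(im[:,:,::-1],(800,600),interpolation=cv2.INTER_CUBIC))
    print(n,calibration(n))
o=get_obs();print(o)
E
```

```text
scene {'camera_matrix': array([[464.56550016,   0.        , 256.08255657],
       [  0.        , 464.56550016, 188.17729198],
       [  0.        ,   0.        ,   1.        ]]), 'k1': -0.0931416607176886, 'eye': array([ 0.97961049, -0.71577614,  1.09059268]), 'orientation': array([ 0.68632589, -0.00705958,  0.57698961])}
top {'camera_matrix': array([[381.49314141,   0.        , 262.11851131],
       [  0.        , 381.49314141, 186.24794265],
       [  0.        ,   0.        ,   1.        ]]), 'k1': -0.047538767436150556, 'eye': array([0.37596506, 0.00859282, 1.2545047 ]), 'orientation': array([ 0.13953162, -0.03120377, -1.54862137])}
{'time': 0.1, 'joint_positions': array([-1.20611651e+00,  8.78911133e-02,  1.37206584e+00, -9.59098557e-06,
        1.68361813e+00, -1.03080861e-01]), 'qvel': array([-0.00058242, -0.00191737, -0.00220815, -0.00107711, -0.00010845,
       -0.00058607]), 'joint_torque': array([ 2.56260340e-03, -3.41255522e+01, -3.03299654e+01,  7.21981446e-02,
        3.04870738e-02, -9.51519473e-05]), 'tool_pos': array([ 0.24781579, -0.49045894,  0.20443467]), 'ee_rot': array([-3.13961977e+00, -1.94507237e-04,  4.67759410e-01]), 'wrist_force': array([-0.10375544, -0.47177004,  0.67392362]), 'wrist_torque': array([ 0.00424904, -0.01644462, -0.03523685]), 'width': 0.09410220525594329}
```

View pics/top0.png

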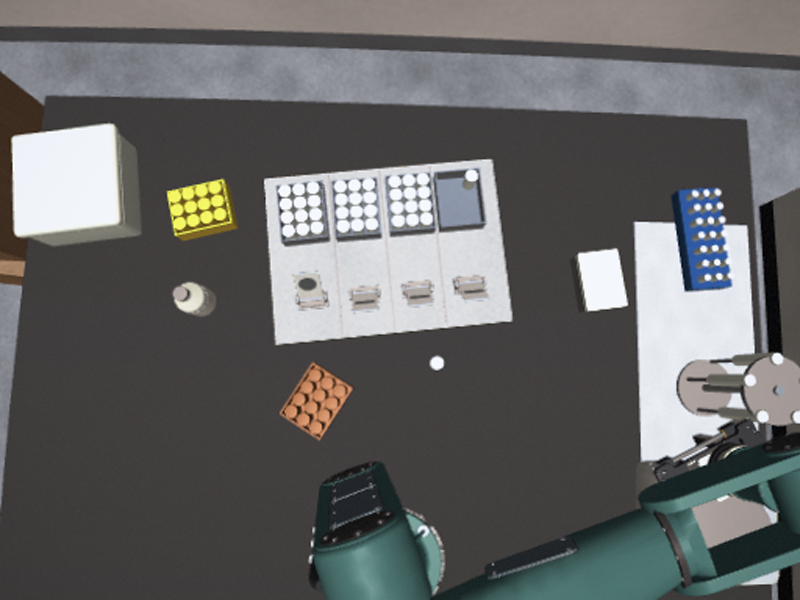

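View pics/scene0.png

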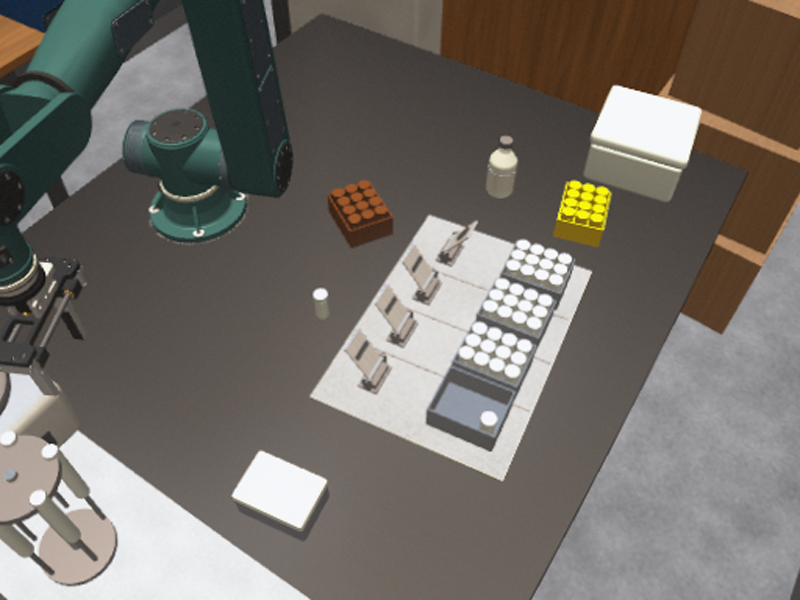

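The left tag (305,285 in the top view) already leans to its full bin. The other three lean towards the robot. The rightmost bin holds the single vial (470,178), so the two middle tags, at (365,297) and (418,291), need pushing. Next I'll locate the board.

```bash
cat > h.py <<'E'
from bench import *
import numpy as np, cv2
from scipy.spatial.transform import Rotation as R
def world(cam,px,z,s=800/512):
    c=calibration(cam);K=c["camera_matrix"]
    u=(np.array(px,float)/s-K[:2,2])/np.array([K[0,0],K[1,1]])
    r=np.linalg.norm(u); q=r
    for _ in range(20): q=r/(1+c["k1"]*q*q)
    u*=q/r if r else 1
    d=R.from_euler("xyz",c["orientation"]).apply([u[0],-u[1],-1])
    return c["eye"]+d*(z-c["eye"][2])/d[2]
E
python3 - <<'E'
from h import *
np.set_printoptions(precision=4,suppress=True)
t=np.array([world("top",p,.008) for p in [(265,179),(492,159),(511,321),(276,345)]])
s=np.array([world("scene",p,.008) for p in [(591,271),(503,479),(312,397),(430,215)]])
for c in (t,s):
    print(c[:,:2].tolist(),[np.linalg.norm(c[i]-c[i-1]) for i in range(4)])
    m=np.array([[.275,.25],[.275,-.25],[-.085,-.25],[-.085,.25]])
    a=m-m.mean(0);b=c[:,:2]-c[:,:2].mean(0);th=np.arctan2((a[:,0]*b[:,1]-a[:,1]*b[:,0]).sum(),(a*b).sum())
    Rm=np.array([[np.cos(th),-np.sin(th)],[np.sin(th),np.cos(th)]])
    o=c[:,:2].mean(0)-Rm@m.mean(0);print("yaw",th,"origin",o)
    for y in (.165,.055,-.055,-.165): print(y,"hinge",o+Rm@[0,y],"edge",o+Rm@[-.043,y])
print("vial",world("top",(437,362),.06),world("scene",(320,294),.06))
print("edges", world("top",(365,302),.099),world("top",(418,297),.099))
E
```

```text
[[0.7882310336773052, 0.2917354484833172], [0.8496631820004584, -0.2011399662718478], [0.4936784656744745, -0.2421415949799286], [0.4313357406643006, 0.24856627113004812]] [np.float64(0.3594966314837963), np.float64(0.49668912140057364), np.float64(0.35833818079351604), np.float64(0.49465222654295316)]
yaw 0.122559319225508 origin [0.5464 0.0126]
0.165 hinge [0.5263 0.1764] edge [0.4836 0.1711]
0.055 hinge [0.5397 0.0672] edge [0.497 0.062]
-0.055 hinge [ 0.5532 -0.0419] edge [ 0.5105 -0.0472]
-0.165 hinge [ 0.5666 -0.1511] edge [ 0.5239 -0.1564]
[[0.7882045364754805, 0.2913999001055785], [0.8499746277346617, -0.19945301396854687], [0.5005492749700964, -0.24533551868929182], [0.4369479443071902, 0.24810166176710435]] [np.float64(0.35391514658869283), np.float64(0.4947242943592201), np.float64(0.3524248592169544), np.float64(0.4975192260796063)]
yaw 0.126658440999634 origin [0.5497 0.0117]
0.165 hinge [0.5288 0.1754] edge [0.4862 0.1699]
0.055 hinge [0.5427 0.0662] edge [0.5001 0.0608]
-0.055 hinge [ 0.5566 -0.0429] edge [ 0.514  -0.0483]
-0.165 hinge [ 0.5705 -0.152 ] edge [ 0.5279 -0.1574]
vial [ 0.403  -0.0829  0.06  ] [ 0.4023 -0.0851  0.06  ]
edges [0.5152 0.0625 0.099 ] [ 0.5277 -0.0406  0.099 ]
```

Both cameras agree to within 4 mm on the board. The origin is about (0.548, 0.012), yaw 0.125. I'll shut the fingers, turn to the board's yaw and travel high to tag 3.

step_arm --increments "0 0 0 0 0 0.115; 0 0 0 0 0 0.115; 0 0 0 0 0 0.113; 1 -1.5 0 0 0 0; 2 -3 0 0 0 0" --claw 1

```text
time: 0.6
tool_pos: [0.2718, -0.4422, 0.2044]
ee_rot: [-3.14, 0.001, 0.125]
wrist_force: [0.6, 0.1, -0.4]
width: 0.0573
```

step_arm --increments "2.5 -3.6 0 0 0 0; 2.5 -3.6 0 0 0 0; 2.5 -3.6 0 0 0 0; 2.5 -3.6 0 0 0 0; 2.5 -3.6 0 0 0 0"

```text
time: 1.1
tool_pos: [0.3741, -0.2454, 0.2053]
ee_rot: [-3.141, -0.0, 0.128]
wrist_force: [-0.4, -0.3, -0.6]
width: 0.0174
```

step_arm --increments "2.5 -3.6 0 0 0 0; 2.5 -3.6 0 0 0 0; 2.5 -3.6 0 0 0 0; 2 -3 0 0 0 0; 0 0 0 0 0 0"

```text
time: 1.6
tool_pos: [0.4514, -0.0949, 0.2052]
ee_rot: [-3.139, -0.0, 0.134]
wrist_force: [0.4, -1.2, -0.1]
width: 0.0003
```

step_arm --increments "1.5 -1.9 0 0 0 0; 1.5 -1.9 0 0 0 0; 0 0 3 0 0 0; 0 0 3 0 0 0; 0 0 0 0 0 0"

```text
time: 2.1
tool_pos: [0.4721, -0.0573, 0.1407]
ee_rot: [-3.138, 0.01, 0.127]
wrist_force: [-0.7, -0.0, 0.1]
width: 0.0006
```

step_arm --increments "0 0 2 0 0 0; 0 0 2 0 0 0; 0 0 2 0 0 0; 0 0 0 0 0 0; 0 0 0 0 0 0"

```text
time: 2.6
tool_pos: [0.4762, -0.0586, 0.0868]
ee_rot: [3.141, -0.001, 0.125]
wrist_force: [0.1, 0.8, 0.5]
width: 0.0004
```

Run:
```python
from h import *
cv2.imwrite("pics/s1.png",cv2.resize(snapshot("scene")[120:270,180:400,::-1],(792,540),interpolation=cv2.INTER_CUBIC))
```

```text
(no output)
```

View pics/s1.png

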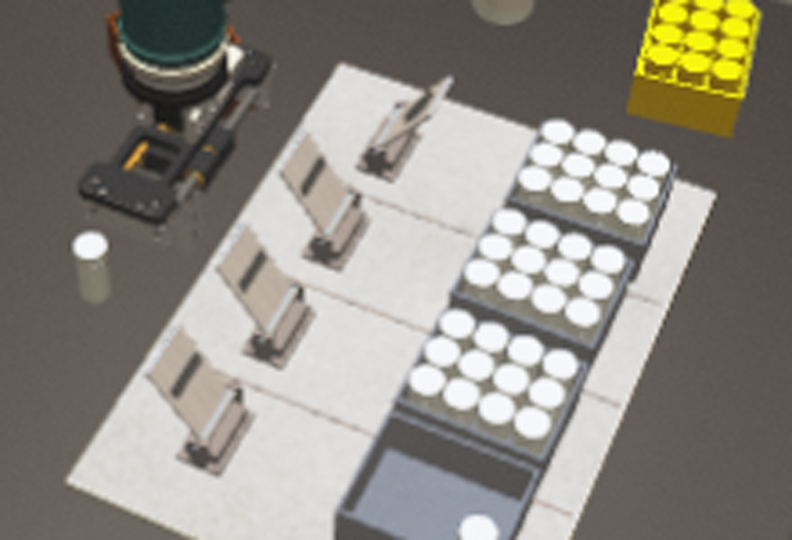

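The crop shows bar-side tags 2–4, tag 1 leaning to its bin, and the gripper body high at (180,190). The fingertip is hard to see, so I'll check with the wrist camera and a projection of the TCP.

Run:
```python
from h import *
o=get_obs();print(o["tool_pos"],o["width"])
for z in (o["tool_pos"][2],.2):
    f=lambda p:world("scene",p,z,1)[:2]-o["tool_pos"][:2]
    from scipy.optimize import fsolve
    p=fsolve(f,[240,180]);print(z,p,(p-[180,120])*3.6)
cv2.imwrite("pics/w1.png",snapshot("wrist")[:,:,::-1])
```

```text
[ 0.47677913 -0.05865345  0.08735304] 0.00031901826828837097
0.08735304411777713 [231.03004038 187.18422005] [183.70814538 241.86319217]
0.2 [229.54298623 159.75644844] [178.35475044 143.12321438]
```

View pics/w1.png

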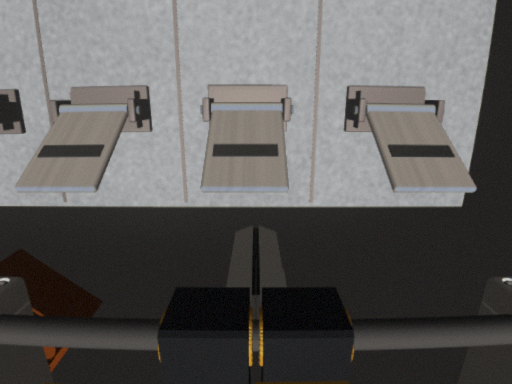

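The closed fingertip, at (256,228), is in line with tag 3 at (246,150), and clear of it. I'll push slowly along tool +x.

step_arm --increments "0.7 0.1 0.1 0 0 0; 0.7 0.1 0.1 0 0 0; 0.5 0.1 0 0 0 0; 0.4 0.1 0 0 0 0; 0.4 0.1 0 0 0 0"

```text
time: 3.2
tool_pos: [0.5037, -0.0598, 0.0834]
ee_rot: [-3.142, 0.0, 0.125]
wrist_force: [-1.7, 0.4, -0.0]
width: 0.0004
```

step_arm --increments "0.4 0 0 0 0 0; 0.4 0 0 0 0 0; 0.4 0 0 0 0 0; 0.4 0 0 0 0 0; 0.4 0 0 0 0 0"

```text
time: 3.7
tool_pos: [0.5235, -0.0572, 0.0835]
ee_rot: [3.141, -0.0, 0.125]
wrist_force: [-0.1, 0.5, 0.7]
width: 0.0003
```

step_arm --increments "0.4 0 0 0 0 0; 0.4 0 0 0 0 0; 0.4 0 0 0 0 0; 0.4 0 0 0 0 0; 0.4 0 0 0 0 0"

```text
time: 4.2
tool_pos: [0.5434, -0.0548, 0.0834]
ee_rot: [3.142, -0.0, 0.125]
wrist_force: [0.8, 0.5, 0.0]
width: 0.0004
```

step_arm --increments "0.4 0 0 0 0 0; 0.4 0 0 0 0 0; 0.4 0 0 0 0 0; 0.2 0 0 0 0 0; 0 0 0 0 0 0"

```text
time: 4.7
tool_pos: [0.5571, -0.0531, 0.0834]
ee_rot: [3.142, 0.0, 0.125]
wrist_force: [-0.5, -0.2, 0.3]
width: 0.0005
```

Run:
```python
from h import *
o=get_obs();print(o["tool_pos"],o["wrist_force"])
cv2.imwrite("pics/w2.png",snapshot("wrist")[:,:,::-1])
```

```text
[ 0.55714816 -0.05307588  0.08341601] [-0.46656923 -0.1517948   0.2839342 ]
```

View pics/w2.png

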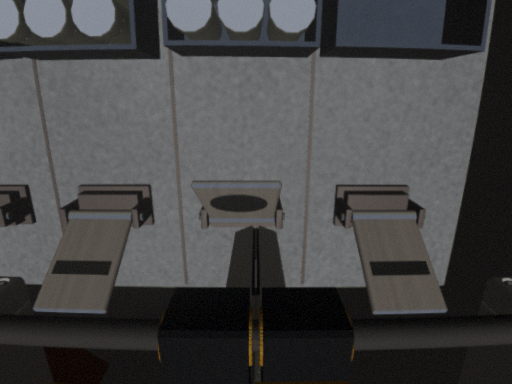

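Tag 3 flipped: the disc shows at (238,203), leaning to its bin, with almost no force. I'll back off, go sideways to tag 2 and push it.

step_arm --increments "-2 0 0 0 0 0; -2 0 0 0 0 0; -2 0 0 0 0 0; -2.2 0 0 0 0 0; 0 0 0 0 0 0"

```text
time: 5.25
tool_pos: [0.4736, -0.0633, 0.0834]
ee_rot: [-3.141, 0.001, 0.124]
wrist_force: [-0.4, 0.0, 0.0]
width: 0.0003
```

step_arm --increments "0 -3 0 0 0 0; 0 -3 0 0 0 0; 0 -3 0 0 0 0; 0 -3.1 0 0 0 0; 0 0 0 0 0 0"

```text
time: 5.75
tool_pos: [0.4608, 0.0598, 0.0837]
ee_rot: [-3.14, -0.001, 0.129]
wrist_force: [0.8, 0.4, -0.5]
width: 0.0004
```

Run:
```python
from h import *
o=get_obs();print(o["tool_pos"],o["ee_rot"])
cv2.imwrite("pics/w3.png",snapshot("wrist")[:,:,::-1])
```

```text
[0.46080223 0.05976763 0.08370163] [-3.14023726e+00 -1.00163626e-03  1.29049789e-01]
```

View pics/w3.png

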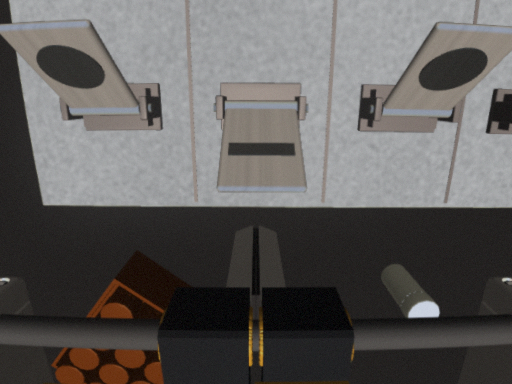

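Well aligned with tag 2 (tip at 256, tag at 261), and tags 1 and 3 show discs. I'll make the same push.

step_arm --increments "0.7 0 0 0 0 0; 0.7 0 0 0 0 0; 0.5 0 0 0 0 0; 0.4 0 0 0 0 0; 0.4 0 0 0 0 0"

```text
time: 6.3
tool_pos: [0.4877, 0.0596, 0.0833]
ee_rot: [3.141, 0.001, 0.124]
wrist_force: [-0.9, -0.7, 0.2]
width: 0.0002
```

step_arm --increments "0.4 0 0 0 0 0; 0.4 0 0 0 0 0; 0.4 0 0 0 0 0; 0.4 0 0 0 0 0; 0.4 0 0 0 0 0"

```text
time: 6.8
tool_pos: [0.5075, 0.0627, 0.0835]
ee_rot: [3.142, -0.0, 0.125]
wrist_force: [-0.9, -0.4, 1.2]
width: 0.0004
```

step_arm --increments "0.4 0 0 0 0 0; 0.4 0 0 0 0 0; 0.4 0 0 0 0 0; 0.4 0 0 0 0 0; 0.4 0 0 0 0 0"

```text
time: 7.3
tool_pos: [0.5273, 0.0652, 0.0834]
ee_rot: [3.142, -0.0, 0.125]
wrist_force: [0.7, -0.0, -0.4]
width: 0.0006
```

step_arm --increments "0.4 0 0 0 0 0; 0.4 0 0 0 0 0; 0.4 0 0 0 0 0; 0.2 0 0 0 0 0; 0 0 0 0 0 0"

```text
time: 7.8
tool_pos: [0.5411, 0.0669, 0.0834]
ee_rot: [3.142, -0.0, 0.125]
wrist_force: [0.5, 0.1, -1.3]
width: 0.0001
```

step_arm --increments "-2 0 0 0 0 0; -2 0 0 0 0 0; -2 0 0 0 0 0; -2.2 0 0 0 0 0; 0 0 0 0 0 0"

```text
time: 8.3
tool_pos: [0.4575, 0.0566, 0.0833]
ee_rot: [3.142, 0.001, 0.125]
wrist_force: [-0.6, 0.3, -0.1]
width: 0.0006
```

step_arm --increments "0 0 -3 0 0 0; 0 0 -3 0 0 0; 0 0 -3 0 0 0; 0 0 -3 0 0 0; 0 0 0 0 0 0"

```text
time: 8.8
tool_pos: [0.463, 0.0568, 0.2088]
ee_rot: [3.14, -0.011, 0.125]
wrist_force: [0.5, 0.0, 0.3]
width: 0.0007
```

Run:
```python
from h import *
o=get_obs();print(o["tool_pos"],o["wrist_force"],o["time"])
cv2.imwrite("pics/s4.png",cv2.resize(snapshot("scene")[100:330,130:400,::-1],(704,600),interpolation=cv2.INTER_CUBIC))
cv2.imwrite("pics/w4.png",snapshot("wrist")[:,:,::-1])
```

```text
[0.46296279 0.0567533  0.20877367] [0.48358311 0.02139656 0.30577455] 8.8
```

View pics/s4.png

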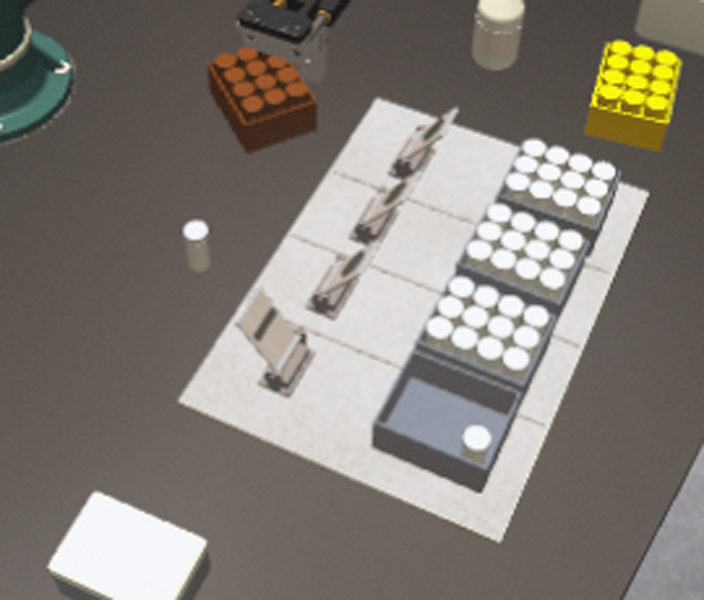

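View pics/w4.png

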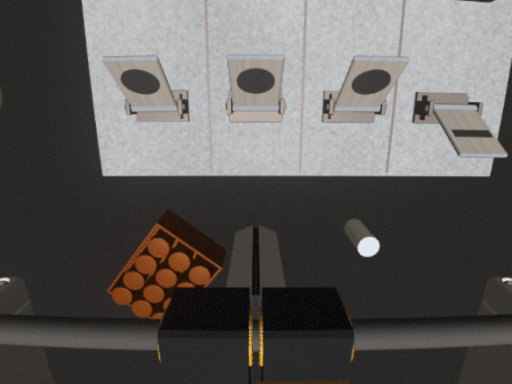

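Three discs show at the full bins and the bar at the nearly empty one (470,133). Everything else is undisturbed and the arm is clear, so I'm handing in.

```bash
python3 -c "
from bench import *
print(close_job())"
```

```text
the job is handed in; nothing more can be done
None
```

The job is done and handed in. I pushed the two middle tags, which stood in front of full bins but leaned towards the robot, over to their bins with the shut fingertips. The other two were already right: the leftmost tag leaned to its full bin and the rightmost leaned away from the nearly empty one, so I left both alone.

- **Tags:** the last scene and wrist pictures show the disc at all three full bins and the bar at the single-vial bin.
- **Surroundings:** the bins, bottle, tip box and spare vial look unmoved by eye; I did not measure them again.
- **Limits:** force readings, taken at the end of each move, never passed 2 N. The arm finished clear of everything at 8.8 s of the 58 s allowed.

The two cameras differed by about 3–4 mm on where the board lies, which did not affect the pushes. On the first push I moved a few millimetres sideways the wrong way, so the finger met that tag about 10 mm off centre; it still fell over fully. No check failed.

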